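Hold a reference block in the press-and-turn magnetic clamp

TASK

Slide the loose steel reference block along the bench, without lifting it, until its long side is flush against the clamp's bare steel face and roughly centred between the two yellow marks. Then switch the clamp on: press its sprung black knob down, turn it clockwise from the red dot to the green dot, and let it spring back up there. Leave the jar, tub, probe and brush where they are.

Things in the scene. Friction and masses are not known exactly. Their poses are not given: they have to be found in the camera images.
- block: Loose bare-steel bar 90 x 40 x 25 mm (its x, y, z), about 0.7 kg, lying flat on the bench, three black discs and an orange stripe on its top. Origin: centre of its underside; x along its 90 mm length. Either long side may go against the clamp. Sliding it takes roughly 3 to 9 N.
- clamp: Magnetic clamp fixed to the bench: blue box 120 x 110 x 45 mm (its x, y, z), origin at the centre of its underside. Its +y side, 55 mm from the origin, is the upright bare-steel face that the block goes against. The knob's upright axis passes through the origin. On its flat top, 42 mm from that axis, a red dot (off) and a green dot (on).
- clamp_spot (a point): Foot of the clamp's steel face, at bench height, midway between the two yellow marks (which are painted on the bench just outside the ends of the parked block, 100 mm apart, and do not stick up). Axes as the clamp's: y points straight out of the face along the bench, x along the face. With the block parked its origin is 20 mm out from here along y.
- knob_grip (a point): Point on the knob's axis at the height to grip, 85 mm above the bench with the knob up; turns and sinks with the knob, x along the bar towards its white pointer line. Black knob: an upright bar 46 x 14 mm, 30 mm tall, its top 7 mm above this point, standing on a disc of 54 mm diameter whose top is 22 mm below this point. The disc may be pressed on. The top of the clamp is 40 mm below this point.
- clamp_knob (a joint): Turn of the knob, rad, growing clockwise seen from above: 0 = pointer at the red dot (off), 1.2 (about 69 degrees) = pointer at the green dot (on), stops just beyond both. Locked at 0 and at 1.2 while the knob is up; turns easily while it is pressed at least 7.5 mm; between the two it is held down by itself, and pops up on reaching either.
- clamp_press (a joint): How far the knob is pressed, m: 0 = up, 0.008 = fully down on a solid stop. The spring needs 3 N to start and 9 N fully down.
- jar: Bystander: jar 56 mm across, 62 mm tall, green cap, standing. Origin under its centre.
- tub: Bystander: clear open tub 80 mm across, 55 mm tall. Origin under its centre.
- probe: Bystander: small orange and steel ultrasonic probe, 30 x 24 mm, 50 mm tall, brass stub on top. Origin under its centre.
- brush: Bystander: blue-handled brush 200 mm long, lying along its x behind the clamp. Origin underneath, near its middle.
Things that resemble listed ones, but are neither listed nor needed, are in the scene too. Leave any pink or turquoise look-alike of the block alone. Of the things shaped like the clamp, the blue one is meant.

How it is judged (in metres and radians):
On the way, in this order (a step that is already met when the one before it is completed fails the run):
1. the block lies flush against the clamp's steel face, centred between the marks (y of block in the frame of clamp_spot between 0.014 and 0.025 m and x of block in the frame of clamp_spot between -0.017 and 0.017 m and angle between the x axis of block and the x axis of clamp_spot, either way round below 0.09 rad), for 0.2 s.
2. the knob is pressed down while still at the red dot (value of joint clamp_press above 0.006 m and value of joint clamp_knob below 0.3 rad), for 0.02 s.
3. the knob is turned to the green dot and has sprung up (value of joint clamp_knob above 1.1 rad and value of joint clamp_press below 0.002 m), for 0.2 s.
At the end, for the whole second after the job is handed in: The block lies at rest with its long side against the steel face (gap under 5 mm, within 0.09 rad of parallel), its middle within 17 mm of the middle of the marks; the knob stands at the green dot (joint above 1.1 rad) and is up (pressed less than 2 mm) (all of step 1 and all of step 3 and linear speed of block below 0.01 m/s and velocity of joint clamp_knob below 0.05 rad/s); the robot touches nothing.
It fails at once if the block is lifted or tipped off the bench (its underside's centre above 10 mm) (height (world z) of block above 0.01 m).
It fails at once if the knob is turned past halfway while the block is not in place against the face (value of joint clamp_knob above 0.6 rad and not (y of block in the frame of clamp_spot below 0.029 m and x of block in the frame of clamp_spot between -0.024 and 0.024 m)).
It fails at once if the jar, tub, probe or brush is moved more than 30 mm (distance of any of jar, tub, probe, brush from where it was at the start of the episode above 0.03 m).
It also fails if it takes over 54 s, if anything falls off the work surface, if the arm or the gripper's body presses on something with over 40 N, if the wrist force passes 120 N, or if a joint passes its speed limit or range.

ROBOT

A 6-joint arm with a two-finger parallel gripper is mounted at the origin on the work surface. World frame = base frame: x ahead of the robot, y to its left, z up, the work surface at z = 0. Lengths are in mm, angles in rad, forces in N, time in s.
With the tool pointing down it reaches from about 400 to 925 mm from the base axis. Payload 12.5 kg.
Tool frame: the origin (TCP) lies at the centre of the arm's flange, where the gripper is bolted on; the fingertips stand 190 mm ahead of it and the grasp point (between the pads) lies env.grip_point_offset ahead of it (env.grip_point_offset is the distance from the TCP to the grasp point, in mm); z points along the fingers, x is the direction in which the jaws open and shut, and the axes are right-handed (so a half turn about z gives the same grasp; the last joint's range is limited). The gripper opens to 95 mm and grips with 3 to 60 N. Pads are 20 mm wide; open, the fingers measure 119 mm over their backs; the gripper's body (75 mm by 180 mm) begins 59 mm behind the grasp point.
Start: joints at [-1.44, 0.491, 1.559, -0, 1.092, -0.106], TCP at [146.641, -607.554, 404.761] pointing down, gripper open.
Joint ranges: [-3.1, 3.1], [-0.84, 2.19], [0.05, 2.79], [-1.13, 4.28], [0.06, 2.93], [-2.69, 2.69]. Speed limits (rad/s): [2.22, 2.22, 2.79, 3.14, 3.14, 3.14].

INTERFACE

Orientations are given as [roll, pitch, yaw] about the fixed x, y, z axes, in that order (R = Rz(yaw) Ry(pitch) Rx(roll)).
In Python, from cell import state, read_camera, camera_model, job_done, env gives the robot as it stands.
- The arm moves only by the tool arm_command, never from a script. Its argument "steps" is a list of rows, each a list of 6 numbers: the shift along the tool's x, y, z in cm, then the turn, a rotation vector about the tool's x, y, z in degrees. In form: [[dx, dy, dz, rx, ry, rz], ...]. A call has 1 to 12 rows; each row is the pose to reach, as a shift and turn from the pose commanded when the call began, along the tool's axes at that moment; what a row does not reach only later rows make up. A row lasts 1/12 s, in which the tool goes at most 41.7 mm and 7.16 degrees, less where a joint would pass 70% of its speed; a pose out of reach is approached as far as the arm can. A call with a gripper value outside its range is refused whole. "jaw" is the finger opening in cm, from 0 to 9.51, set as the call begins (left out, the last holds). The fingers move at their own pace and stop on an object; the grip force is fixed at half the most. Time passes only in rows, so rows that repeat a pose let the fingers close. It gives the time, the measured TCP pose, the force and the opening at its end, in the units of the state.
- state(): the state, without advancing time (a new reading comes with each control period).
- read_camera(name): name is "scene" or "top" or "wrist"; returns the picture (420x560x3 uint8, red, green, blue); there is no depth.
- camera_model(name): a dict with "K" (3x3 intrinsics, pixels), "k1" (the pictures are not rectified: a ray, as slopes to the right and down, at radius r is drawn at 1 + k1 r^2 times it, then the intrinsics apply), "xyz" and "rotation" of the camera in the world. Camera axes: x right, y up, looking along -z (the intrinsics and any distortion apply to the point x, -y, -z); pixel columns grow to the right and rows downward; lengths in mm; the calibration is good to about 2 mm. A picture is of the moment at which its call begins: read the wrist's pose just before it. camera_model takes no time and is no camera call; for the wrist camera it gives the pose at the moment of the call.
- job_done(): hands the job in, once; it reports no verdict.
The state is a dict: "t": time; "joints": joint angles; "qvel": joint speeds; "tau": joint torques, N m; "eef_pos": TCP position; "tcp_rot": TCP orientation; "ft_force": force on the tool from outside, world axes, zero at the start; "moment": the same for the moment, N m; "opening": opening from 0.0 (shut) to 1.0 (fully open).
Only numpy, scipy, OpenCV 4.12 (cv2) and the standard library are available. Lean on these libraries where they do the work, as an engineer would, in place of code of your own. Each camera call takes 0.05 s, during which the arm holds its last target. There are 200 camera calls.

## Working session

There is one attempt and no reset: what is moved stays moved. The work goes in short steps, Python scripts to look and compute and a tool call to move; the robot and the scene stay as the last step left them, time stands still between calls to the robot, and variables do not carry over. Pictures are saved under pics/ and viewed, about 8 in all and at most 12, crops included, and the job is handed in when it is done.

Besides the shell and the picture viewer there is one more tool, called after "Call:" by a JSON object that holds its "method" and its "body", one argument or row to a line. arm_command: Moves the arm, as the interface text tells. Its arguments: {"type":"object","properties":{"steps":{"type":"array"},"jaw":{"type":"number"}},"required":["steps"]}

```bash
mkdir -p pics; ls
python3 - <<'E'
from cell import *
import cv2
print(state(), env.grip_point_offset)
for n in("top","scene","wrist"):
    m=camera_model(n);print(n,m)
    cv2.imwrite(f"pics/{n}0.png",read_camera(n)[:,:,::-1])
E
```

```text
pics
{'t': 0.0, 'joints': array([-1.43961677e+00,  4.91532620e-01,  1.55946520e+00, -2.71221521e-05,
        1.09170176e+00, -1.05607057e-01]), 'qvel': array([-0.00078234,  0.0019462 ,  0.00018249,  0.00034398,  0.00173055,
       -0.00049393]), 'tau': array([-3.01744520e-03, -6.12648582e+01, -2.58181232e+01,  6.91743940e-02,
        4.81209497e-02, -1.00809514e-04]), 'eef_pos': array([ 146.62269712, -607.51302519,  404.17294902]), 'tcp_rot': array([-3.14149989e+00,  1.10329308e-03, -1.33399714e+00]), 'ft_force': array([-0.01181573,  1.26576774,  0.64502272]), 'moment': array([-0.02952096,  0.02800927,  0.04205193]), 'opening': 0.9993688800358806} 171.3
top {'K': array([[388.51256365,   0.        , 276.78715999],
       [  0.        , 388.51256365, 207.08244321],
       [  0.        ,   0.        ,   1.        ]]), 'k1': 0.0034825768686488376, 'xyz': array([523.89650134,  12.82677636, 984.04380028]), 'rotation': array([ 0.05833348,  0.025006  , -1.5984197 ])}
scene {'K': array([[448.19861517,   0.        , 277.91578559],
       [  0.        , 448.19861517, 208.34403209],
       [  0.        ,   0.        ,   1.        ]]), 'k1': -0.012178801164817487, 'xyz': array([786.74028744, 391.59494068, 808.91625431]), 'rotation': array([ 0.55572013, -0.00665992,  2.61276729])}
wrist {'K': array([[349.08467567,   0.        , 274.49401821],
       [  0.        , 349.08467567, 213.58079451],
       [  0.        ,   0.        ,   1.        ]]), 'k1': -0.023834127145822212, 'xyz': array([ 215.39752955, -590.31924675,  384.33757331]), 'rotation': array([-2.54531847e-01,  9.67955440e-04, -1.33295191e+00])}
```

View pics/top0.png

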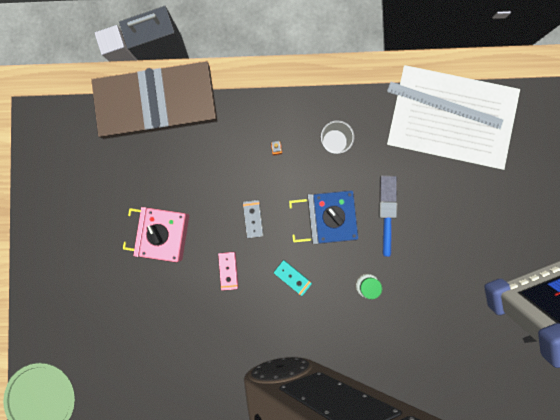

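View pics/scene0.png

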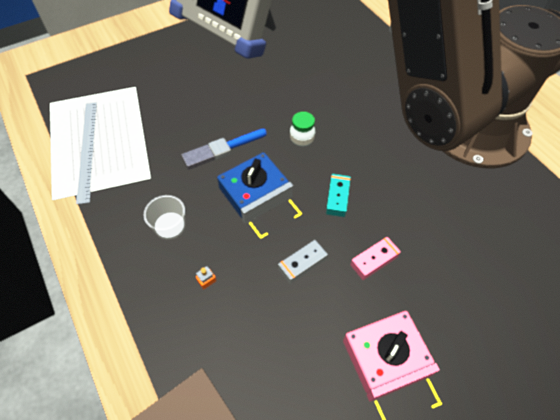

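The top view shows the steel block at about (253,219). The blue clamp is at (333,217) with its steel face to the left, and its yellow marks are at (298,203) and (302,239). The tub (337,137), probe (276,148), jar (370,287) and brush (388,215) surround them. In the scene view the block is at (303,260) and the blue clamp at (255,185).

```bash
cat > h.py <<'E'
import numpy as np, cv2
from scipy.spatial.transform import Rotation as Ro
from cell import *
def w(m,px,z):
    "pixels -> world points on the plane at height z"
    px=np.asarray(px,float).reshape(-1,2); K=m["K"]
    u=cv2.undistortPoints(px[:,None],K,np.array([m["k1"],0,0,0,0.]))[:,0]
    d=np.c_[u[:,0],-u[:,1],-np.ones(len(u))]@Ro.from_euler("xyz",m["rotation"]).as_matrix().T
    c=np.asarray(m["xyz"]); return c+d*((z-c[2])/d[:,2])[:,None]
def mask(im,lo,hi): return cv2.inRange(cv2.cvtColor(im,cv2.COLOR_RGB2HSV),np.array(lo),np.array(hi))
def blobs(mk,amin=10):
    cs,_=cv2.findContours(mk,cv2.RETR_EXTERNAL,cv2.CHAIN_APPROX_NONE)
    return [c[:,0] for c in cs if cv2.contourArea(c)>=amin]
E
python3 - <<'E'
from h import *
rois={"top":dict(block=(238,196,270,243),clamp=(284,185,362,248)),"scene":dict(block=(272,235,332,284),clamp=(214,148,306,242))}
for n in rois:
    im=cv2.imread(f"pics/{n}0.png")[:,:,::-1].copy();m=camera_model(n)
    def roi(mk,r):
        x0,y0,x1,y1=rois[n][r];o=np.zeros_like(mk);o[y0:y1,x0:x1]=mk[y0:y1,x0:x1];return o
    def rect(c,z):
        p=w(m,c,z)[:,:2].astype(np.float32);(cx,cy),s,a=cv2.minAreaRect(p);return np.round([cx,cy,*s,a],1)
    g=roi(mask(im,(0,0,85),(179,255,255)),"block")
    g=cv2.morphologyEx(g,cv2.MORPH_CLOSE,np.ones((3,3)))
    for c in blobs(g,100): print(n,"block",rect(c,25))
    for c in blobs(roi(mask(im,(100,120,40),(130,255,255)),"clamp"),100): print(n,"blue",rect(c,45))
    for nm,lo,hi,z in(("yellow",(22,120,120),(35,255,255),0),("green",(45,100,80),(85,255,255),45),("red",(165,120,100),(179,255,255),45),("red0",(0,120,100),(8,255,255),45),("white",(0,0,190),(179,60,255),92)):
        for c in blobs(roi(mask(im,lo,hi),"clamp"),3 ): print(n,nm,c.mean(0).round(1),w(m,[c.mean(0)],z)[0].round(1),len(c), rect(c,z) if nm=="yellow" else "")
    if n=="top": s=im[180:300,225:385]
    else: s=im[140:290,210:350]
    cv2.imwrite(f"pics/{n}crop.png",cv2.resize(s[:,:,::-1],None,fx=4,fy=4,interpolation=cv2.INTER_CUBIC))
E
```

```text
top block [553.   93.8  77.1 113.9  88.5]
top blue [ 552.8 -105.4  117.6   94.6    4.1]
top yellow [299.8 239.4] [498.8 -19.9   0. ] 43 [502.1 -24.3  42.8  15.1  88.3]
top yellow [296.  201.7] [594.4 -13.2   0. ] 43 [592.3 -17.7  16.   43.3   9.7]
top green [341.2 201.4] [ 588.6 -120.9   45. ] 13 
top red0 [321.5 203.2] [585.5 -73.5  45. ] 8 
top white [331.5 211.3] [563.3 -91.3  92. ] 13 
top white [312.7 218. ] [549.1 -47.9  92. ] 100 
scene block [553.   95.3 101.8 117.3  59.9]
scene blue [556.6 -98.7 128.  109.3   4. ]
scene yellow [257.8 230.8] [592.  -13.1   0. ] 47 [594.  -15.7  19.6  48.7  23.7]
scene yellow [294.9 209. ] [498.3 -19.9   0. ] 43 [501.7 -24.3  21.5  47.    1.3]
scene green [233.9 180. ] [ 587.3 -121.6   45. ] 12 
scene red [246.  195.6] [584.  -74.4  45. ] 14 
scene red0 [246.  195.7] [584.  -74.4  45. ] 6 
scene white [266.  197.1] [564.9 -23.6  92. ] 102 
scene white [250.5 171.1] [561.1 -92.9  92. ] 16 
scene white [220.7 150.1] [ 588.6 -170.4   92. ] 36
```

View pics/topcrop.png

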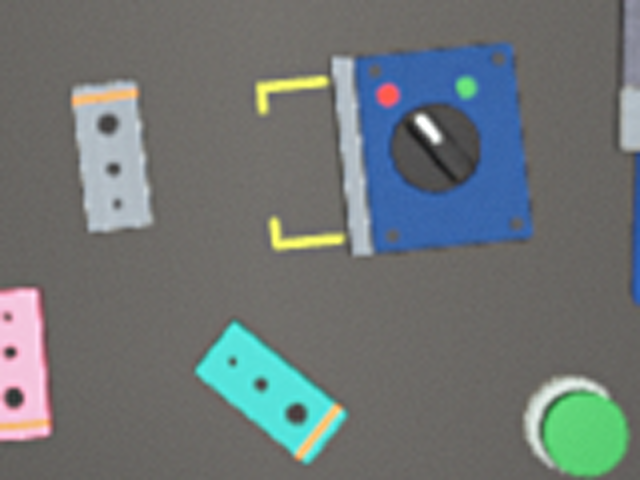

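View pics/scenecrop.png

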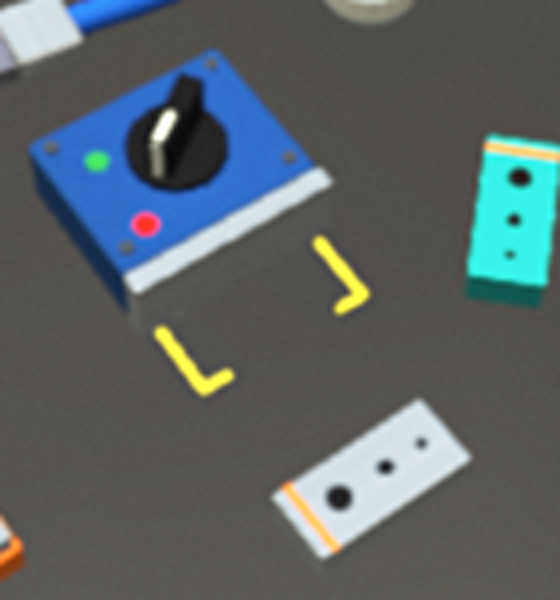

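The crops show the block nearly parallel to the clamp face, with a clear path between them. The pointer aims at the red dot. The block mask was too loose, so I'll measure it again with a higher threshold.

```bash
cat > meas.py <<'E'
from h import *
import sys
O=np.array([552.4,-99.8]);a=np.radians(4.2);X=np.array([np.cos(a),np.sin(a)]);Y=np.array([-X[1],X[0]]);S=O+55*Y
def block(n,im,m,r):
    x0,y0,x1,y1=r
    g=mask(im,(0,0,140),(179,255,255));o=np.zeros_like(g);o[y0:y1,x0:x1]=g[y0:y1,x0:x1]
    o=cv2.morphologyEx(o,cv2.MORPH_CLOSE,np.ones((5,5)))
    c=max(blobs(o,50),key=cv2.contourArea)
    p=w(m,c,25)[:,:2].astype(np.float32);q=np.array(cv2.boxPoints(cv2.minAreaRect(p)))
    e=[q[1]-q[0],q[2]-q[1]];L=max(e,key=np.linalg.norm);an=np.degrees(np.arctan2(L[1],L[0]));an=(an+90)%180-90
    ce=q.mean(0);print(n,"block",ce.round(1),"ang",an.round(1),"size",[round(float(np.linalg.norm(v)),1) for v in e],"in spot frame",((ce-S)@X).round(1),((ce-S)@Y).round(1))
if __name__=="__main__":
    print("spot",S)
    for n,r in(("top",(238,192,270,246)),("scene",(272,235,332,284))):
        im=cv2.imread(f"pics/{n}0.png")[:,:,::-1].copy();block(n,im,camera_model(n),r)
E
python3 meas.py
```

```text
spot [548.37189916 -44.94770375]
top block [554.   95.8] ang 5.4 size [41.0, 90.8] in spot frame 16.0 139.9
scene block [553.1  95.9] ang 5.9 size [42.6, 91.6] in spot frame 15.1 140.1
```

```bash
cat > go.py <<'E'
from h import *
import sys
from meas import S,X,Y,O
def go(xy,z,yaw):
    s=state();R=Ro.from_euler("xyz",s["tcp_rot"]);T=Ro.from_euler("xyz",[np.pi,0,np.radians(yaw)])
    d=R.inv().apply(np.array([*xy,z])-s["eef_pos"])/10
    r=np.degrees((R.inv()*T).as_rotvec())
    print("goal",np.round([*xy,z],1),"step",d.round(2),r.round(1),"| t",round(s["t"],2),"pos",s["eef_pos"].round(1),"F",s["ft_force"].round(1),"yaw",np.degrees(s["tcp_rot"][2]).round(1))
if __name__=="__main__":
    x,y,z,yaw=map(float,sys.argv[1:]);go(S+x*X+y*Y,z,yaw)
E
python3 go.py 15.5 195 404 5.2
```

```text
goal [549.5 150.7 404. ] step [-64.25 -56.95   0.09] [ -0.    0.  -81.6] | t 0.15 pos [ 146.7 -607.5  404.3] F [0.3 0.3 0.1] yaw -76.4
```

Call:
{"method": "arm_command", "body": {
  "steps": [
    [-64.25,-56.95,0,0,0,-81.6],
    [-64.25,-56.95,0,0,0,-81.6],
    [-64.25,-56.95,0,0,0,-81.6],
    [-64.25,-56.95,0,0,0,-81.6],
    [-64.25,-56.95,0,0,0,-81.6],
    [-64.25,-56.95,0,0,0,-81.6],
    [-64.25,-56.95,0,0,0,-81.6],
    [-64.25,-56.95,0,0,0,-81.6],
    [-64.25,-56.95,0,0,0,-81.6],
    [-64.25,-56.95,0,0,0,-81.6],
    [-64.25,-56.95,0,0,0,-81.6],
    [-64.25,-56.95,0,0,0,-81.6]
  ],
  "jaw": 6
}}

```text
t: 1.15
eef_pos: [381.6, -164.1, 404.9]
tcp_rot: [3.141, -0.0, 0.097]
ft_force: [1.3, -1.0, 0.4]
opening: 0.63
```

```bash
python3 go.py 15.5 195 404 5.2
```

```text
goal [549.5 150.7 404. ] step [ 19.76 -29.7    0.08] [ 0.  -0.   0.4] | t 1.15 pos [ 381.6 -164.1  404.9] F [ 1.3 -1.   0.4] yaw 5.6
```

Call:
{"method": "arm_command", "body": {
  "steps": [
    [19.7,-29.7,0,0,0,0],
    [19.7,-29.7,0,0,0,0],
    [19.7,-29.7,0,0,0,0],
    [19.7,-29.7,0,0,0,0],
    [19.7,-29.7,0,0,0,0],
    [19.7,-29.7,0,0,0,0],
    [19.7,-29.7,0,0,0,0],
    [19.7,-29.7,0,0,0,0],
    [19.7,-29.7,0,0,0,0],
    [19.7,-29.7,0,0,0,0],
    [19.7,-29.7,0,0,0,0],
    [19.7,-29.7,0,0,0,0]
  ]
}}

```text
t: 2.15
eef_pos: [550.4, 147.2, 404.4]
tcp_rot: [3.141, 0.001, 0.09]
ft_force: [0.3, -0.3, 1.4]
opening: 0.632
```

```bash
python3 go.py 15.5 195 199 5.6
```

```text
goal [549.5 150.7 199. ] step [-0.03 -0.36 20.54] [ 0.   0.1 -0.4] | t 2.15 pos [550.4 147.2 404.4] F [ 0.3 -0.3  1.4] yaw 5.2
```

Descend, slowing at the end.

Call:
{"method": "arm_command", "body": {
  "steps": [
    [0,-0.3,4,0,0,0],
    [0,-0.3,8,0,0,0],
    [0,-0.3,12,0,0,0],
    [0,-0.3,15,0,0,0],
    [0,-0.3,17.5,0,0,0],
    [0,-0.3,19,0,0,0],
    [0,-0.3,20,0,0,0],
    [0,-0.3,20.5,0,0,0],
    [0,-0.3,20.5,0,0,0],
    [0,-0.3,20.5,0,0,0]
  ]
}}

```text
t: 2.98
eef_pos: [550.6, 150.1, 200.5]
tcp_rot: [3.142, -0.001, 0.09]
ft_force: [-0.3, 0.3, 1.2]
opening: 0.634
```

```bash
python3 go.py 15.5 175 199 5.6;python3 go.py 0 70 199 4.2;python3 -c "
from h import *
cv2.imwrite('pics/w1.png',read_camera('wrist')[:,:,::-1]);cv2.imwrite('pics/t1.png',read_camera('top')[:,:,::-1])"
```

```text
goal [551.  130.7 199. ] step [-0.14  1.94  0.15] [ 0.  -0.1 -0.5] | t 2.98 pos [550.6 150.1 200.5] F [-0.3  0.3  1.2] yaw 5.1
goal [543.2  24.9 199. ] step [-1.86 12.41  0.15] [ 0.  -0.1  0.9] | t 2.98 pos [550.6 150.1 200.5] F [-0.3  0.3  1.2] yaw 5.1
```

View pics/w1.png

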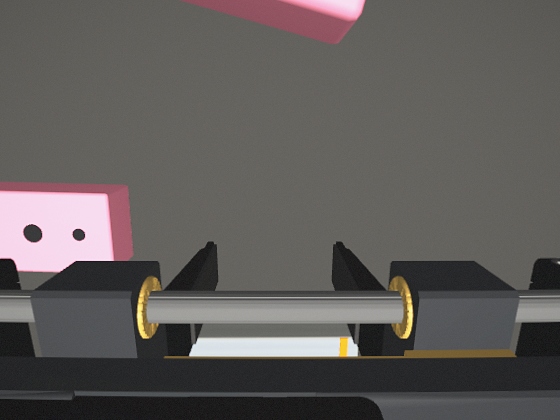

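The wrist view shows both fingers straddling the middle of the block's near side (block top edge at about (275,345)), and nothing is in the way. Next I push with the two-finger fork.

Call:
{"method": "arm_command", "body": {
  "steps": [
    [-0.1,1,0.1,0,0,0],
    [-0.1,1.8,0.1,0,0,0],
    [-0.1,2.4,0.1,0,0,0],
    [-0.2,3,0.1,0,0,0],
    [-0.3,3.6,0.1,0,0,0],
    [-0.4,4.3,0.1,0,0,0],
    [-0.55,5,0.1,0,0,0.2],
    [-0.7,5.8,0.1,0,0,0.2],
    [-0.85,6.6,0.1,0,0,0.4],
    [-1,7.4,0.1,0,0,0.5],
    [-1.15,8.2,0.1,0,0,0.7],
    [-1.3,9,0.1,0,0,0.9]
  ]
}}

```text
t: 4.08
eef_pos: [545.7, 59.2, 199.1]
tcp_rot: [-3.141, -0.001, 0.074]
ft_force: [0.8, 5.9, 2.8]
opening: 0.632
```

```bash
python3 go.py 0 70 199 4.2;python3 go.py 0 50 199 4.2
python3 - <<'E'
from h import *
im=read_camera('top');cv2.imwrite('pics/t2.png',cv2.resize(im[170:290,220:380,::-1],None,fx=4,fy=4))
im=read_camera('scene');cv2.imwrite('pics/s2.png',cv2.resize(im[130:290,190:350,::-1],None,fx=4,fy=4)[:600])
E
```

```text
goal [543.2  24.9 199. ] step [-0.5   3.4   0.01] [-0.  -0.1  0. ] | t 4.08 pos [545.7  59.2 199.1] F [0.8 5.9 2.8] yaw 4.2
goal [544.7   4.9 199. ] step [-0.5   5.4   0.01] [-0.  -0.1  0. ] | t 4.08 pos [545.7  59.2 199.1] F [0.8 5.9 2.8] yaw 4.2
```

View pics/s2.png

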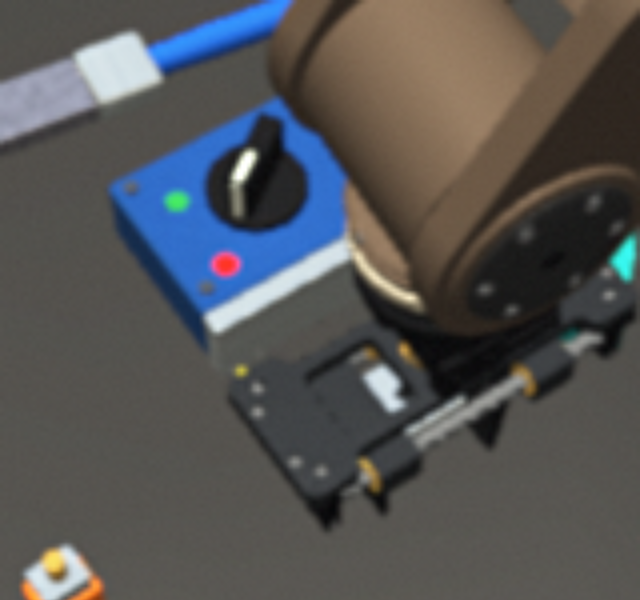

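The block (seen through the gripper at (440,410)) is travelling with the fork at 6 N. I keep pushing, more slowly now.

Call:
{"method": "arm_command", "body": {
  "steps": [
    [-0.1,0.7,0,0,0,0],
    [-0.2,1.4,0,0,0,0],
    [-0.3,2.1,0,0,0,0],
    [-0.4,2.8,0,0,0,0],
    [-0.5,3.5,0,0,0,0],
    [-0.55,4,0,0,0,0],
    [-0.55,4.4,0,0,0,0],
    [-0.55,4.7,0,0,0,0],
    [-0.55,4.9,0,0,0,0],
    [-0.55,5,0,0,0,0],
    [-0.55,5,0,0,0,0]
  ]
}}

```text
t: 5.1
eef_pos: [543.8, 9.3, 198.8]
tcp_rot: [-3.142, 0.0, 0.075]
ft_force: [-0.0, 2.4, 2.2]
opening: 0.63
```

Now I creep forward until contact with the face.

Call:
{"method": "arm_command", "body": {
  "steps": [
    [0,0.1,0,0,0,0],
    [0,0.2,0,0,0,0],
    [0,0.3,0,0,0,0],
    [0,0.4,0,0,0,0],
    [0,0.4,0,0,0,0]
  ]
}}

```text
t: 5.52
eef_pos: [544.1, 5.5, 198.8]
tcp_rot: [-3.141, 0.0, 0.075]
ft_force: [-1.0, 4.0, 3.1]
opening: 0.633
```

Call:
{"method": "arm_command", "body": {
  "steps": [
    [0,0.1,0,0,0,0],
    [0,0.2,0,0,0,0],
    [0,0.3,0,0,0,0],
    [0,0.3,0,0,0,0]
  ]
}}

```text
t: 5.85
eef_pos: [544.2, 4.5, 198.8]
tcp_rot: [-3.139, 0.0, 0.073]
ft_force: [2.1, 30.0, 4.2]
opening: 0.63
```

30 N means the block is seated against the face. I back off, rise and look.

Call:
{"method": "arm_command", "body": {
  "steps": [
    [0,-0.5,0,0,0,0],
    [0,-1.5,0,0,0,0],
    [0,-3,0,0,0,0],
    [0,-5,0,0,0,0],
    [0,-7,-2,0,0,0],
    [0,-9,-5,0,0,0],
    [0,-12,-9,0,0,0],
    [0,-15,-12,0,0,0],
    [0,-18,-15,0,0,0],
    [0,-18,-15,0,0,0]
  ]
}}

```text
t: 6.68
eef_pos: [530.6, 185.2, 353.1]
tcp_rot: [-3.141, -0.006, 0.077]
ft_force: [1.1, 0.2, 1.1]
opening: 0.63
```

```bash
python3 - <<'E'
from meas import *
for n,r in(("top",(292,180,313,250)),("scene",(232,190,310,242))):
    im=read_camera(n)
    s=im[170:290,220:380] if n=="top" else im[130:280,190:350]
    cv2.imwrite(f'pics/{n}3.png',cv2.resize(s[:,:,::-1],None,fx=4,fy=4))
E
python3 go.py 0 200 350 4.2
```

```text
goal [533.7 154.5 350. ] step [ 0.09  2.88 -0.01] [ 0.  -0.2  0.2] | t 6.78 pos [530.6 183.2 349.9] F [ 0.5 -0.2 -0.4] yaw 4.4
```

View pics/top3.png

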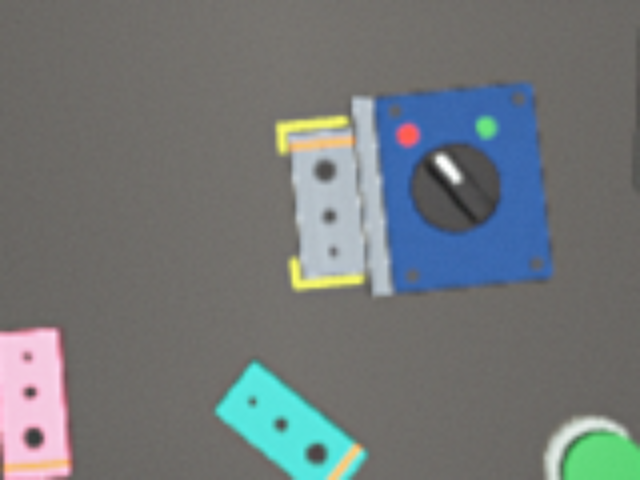

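View pics/scene3.png

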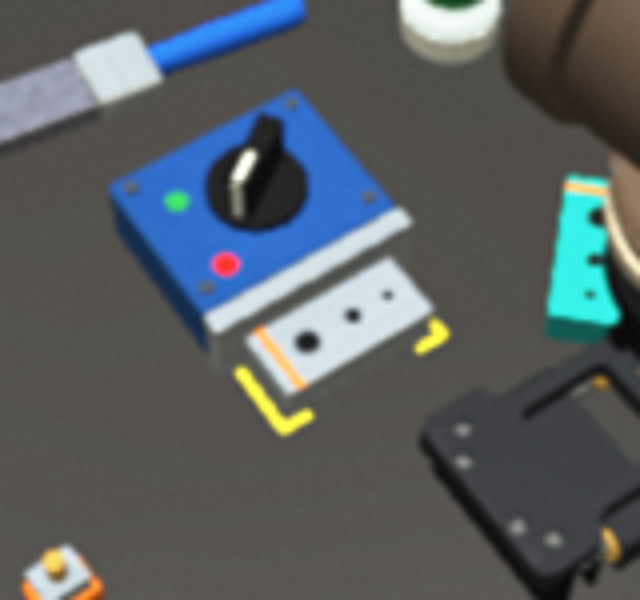

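The block is flush against the face and sits between the yellow marks, seen at (327,207) in the top crop. I'll check its centre numerically and work out the move to above the knob.

Run:
```python
from meas import *
from go import go
q=np.array([(289,138),(352,130),(363,276),(301,282)])/4+(220,170);p=w(camera_model("top"),q,25)[:,:2]
c=p.mean(0);L=(p[0]+p[1]-p[2]-p[3]);print((c-S)@X,(c-S)@Y,np.degrees(np.arctan2(L[1],L[0])))
q=np.array([(246,332),(389,258),(434,306),(290,395)])/4+(190,130);p=w(camera_model("scene"),q,25)[:,:2]
c=p.mean(0);L=(p[0]+p[3]-p[2]-p[1]);print((c-S)@X,(c-S)@Y,np.degrees(np.arctan2(L[1],L[0])))
go(O,350,-51.4)
```

```text
-3.8492736372202785 20.504551406454812 2.735465741735096
-2.7183592174058226 20.69961596559513 3.554638070705641
goal [552.4 -99.8 350. ] step [-0.000e+00  2.838e+01 -1.000e-02] [-0.1 -0.2 55.8] | t 6.78 pos [530.6 183.2 349.9] F [ 0.5 -0.2 -0.4] yaw 4.4
```

Call:
{"method": "arm_command", "body": {
  "steps": [
    [0,3,0,0,0,6],
    [0,6.5,0,0,0,12],
    [0,10,0,0,0,19],
    [0,13.5,0,0,0,26],
    [0,17,0,0,0,33],
    [0,20.5,0,0,0,40],
    [0,23.5,0,0,0,46],
    [0,26,0,0,0,51],
    [0,27.5,0,0,0,54],
    [0,28.4,0,0,0,55.8],
    [0,28.4,0,0,0,55.8],
    [0,28.4,0,0,0,55.8]
  ],
  "jaw": 5
}}

```text
t: 7.78
eef_pos: [551.8, -101.7, 347.6]
tcp_rot: [3.14, 0.001, -0.899]
ft_force: [-0.6, -0.6, -0.5]
opening: 0.527
```

```bash
python3 -c "
from go import *
go(O,258,-51.4)
cv2.imwrite('pics/w4.png',read_camera('wrist')[:,:,::-1])"
```

```text
goal [552.4 -99.8 258. ] step [-0.09 -0.18  8.96] [ 0.1  0.1 -0.1] | t 7.78 pos [ 551.8 -101.7  347.6] F [-0.6 -0.6 -0.5] yaw -51.5
```

View pics/w4.png

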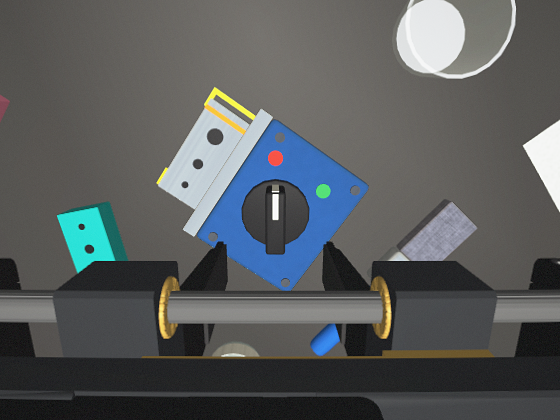

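The wrist view shows the knob bar at (275,222), upright in the image and centred between the fingers (215–335), with the block still flush. I descend 9 cm.

Call:
{"method": "arm_command", "body": {
  "steps": [
    [0,-0.1,2,0,0,0],
    [0,-0.1,4,0,0,0],
    [0,-0.1,5.8,0,0,0],
    [0,-0.1,7.2,0,0,0],
    [0,-0.1,8.2,0,0,0],
    [0,-0.1,8.7,0,0,0],
    [0,-0.1,8.9,0,0,0],
    [0,-0.1,8.9,0,0,0],
    [0,-0.1,8.9,0,0,0]
  ]
}}

```text
t: 8.58
eef_pos: [553.0, -100.5, 260.3]
tcp_rot: [-3.141, -0.001, -0.899]
ft_force: [0.4, -0.2, 0.3]
opening: 0.524
```

```bash
python3 -c "
from go import *
go(O,258,-51.4)"
```

```text
goal [552.4 -99.8 258. ] step [-0.09  0.    0.23] [-0.  -0.  -0.1] | t 8.58 pos [ 553.  -100.5  260.3] F [ 0.4 -0.2  0.3] yaw -51.5
```

Close on the bar.

Call:
{"method": "arm_command", "body": {
  "steps": [
    [0,0,0.2,0,0,0],
    [0,0,0.2,0,0,0],
    [0,0,0.2,0,0,0],
    [0,0,0.2,0,0,0],
    [0,0,0.2,0,0,0],
    [0,0,0.2,0,0,0],
    [0,0,0.2,0,0,0],
    [0,0,0.2,0,0,0]
  ],
  "jaw": 1.2
}}

```text
t: 9.25
eef_pos: [552.9, -100.7, 257.8]
tcp_rot: [-3.141, -0.0, -0.899]
ft_force: [0.3, -0.5, 0.8]
opening: 0.145
```

Call:
{"method": "arm_command", "body": {
  "steps": [
    [0,0,0,0,0,0],
    [0,0,0.2,0,0,0],
    [0,0,0.4,0,0,0],
    [0,0,0.6,0,0,0],
    [0,0,0.75,0,0,0],
    [0,0,0.85,0,0,0],
    [0,0,0.85,0,0,0]
  ],
  "jaw": 0.5
}}

```text
t: 9.83
eef_pos: [552.9, -100.7, 249.7]
tcp_rot: [-3.141, -0.001, -0.899]
ft_force: [-2.7, -0.7, 9.4]
opening: 0.147
```

Call:
{"method": "arm_command", "body": {
  "steps": [
    [0,0,0.05,0,0,0],
    [0,0,0.1,0,0,0],
    [0,0,0.1,0,0,0]
  ]
}}

```text
t: 10.08
eef_pos: [552.9, -100.7, 249.5]
tcp_rot: [-3.141, -0.001, -0.899]
ft_force: [-3.8, 0.2, 20.0]
opening: 0.147
```

On the solid stop (20 N). Next I turn it clockwise, which is +z about the tool since the tool points down.

Call:
{"method": "arm_command", "body": {
  "steps": [
    [0,0,0,0,0,6],
    [0,0,0,0,0,12],
    [0,0,0,0,0,18],
    [0,0,0,0,0,24],
    [0,0,0,0,0,30],
    [0,0,0,0,0,36],
    [0,0,0,0,0,42],
    [0,0,0,0,0,48],
    [0,0,0,0,0,54],
    [0,0,0,0,0,60],
    [0,0,0,0,0,65],
    [0,0,0,0,0,68]
  ]
}}

```text
t: 11.08
eef_pos: [552.9, -101.0, 249.6]
tcp_rot: [-3.14, -0.0, -2.091]
ft_force: [-5.5, -3.8, 19.8]
opening: 0.149
```

Call:
{"method": "arm_command", "body": {
  "steps": [
    [0,0,0,0,0,1],
    [0,0,-0.1,0,0,1.7],
    [0,0,-0.1,0,0,1.7],
    [0,0,-0.1,0,0,1.7]
  ]
}}

```text
t: 11.42
eef_pos: [552.9, -101.0, 249.7]
tcp_rot: [-3.14, -0.0, -2.116]
ft_force: [-1.7, -3.9, 8.6]
opening: 0.144
```

```bash
python3 -c "
from cell import *
s=state();print(s['eef_pos'],s['tcp_rot'],s['ft_force'],s['moment'])"
```

```text
[ 552.8918243  -101.00631621  249.72338485] [-3.14046952e+00 -3.53378995e-04 -2.11584783e+00] [-1.70232083 -3.92941365  8.6471655 ] [-0.64948986  0.5165271   0.00573451]
```

The turn measures 1.217 rad, and an 8.6 N spring push is back under the fingers. I let it rise in the grip, then open and retreat.

Call:
{"method": "arm_command", "body": {
  "steps": [
    [0,0,-0.2,0,0,0],
    [0,0,-0.4,0,0,0],
    [0,0,-0.6,0,0,0],
    [0,0,-0.8,0,0,0],
    [0,0,-0.8,0,0,0]
  ]
}}

```text
t: 11.83
eef_pos: [552.9, -101.0, 257.5]
tcp_rot: [-3.141, -0.0, -2.116]
ft_force: [-1.1, -5.5, 2.6]
opening: 0.146
```

Call:
{"method": "arm_command", "body": {
  "steps": [
    [0,0,0,0,0,0],
    [0,0,0,0,0,0],
    [0,0,0,0,0,0],
    [0,0,0,0,0,0],
    [0,0,0,0,0,0],
    [0,0,0,0,0,0],
    [0,0,0,0,0,0],
    [0,0,0,0,0,0]
  ],
  "jaw": 5
}}

```text
t: 12.5
eef_pos: [552.9, -100.6, 257.2]
tcp_rot: [3.142, -0.0, -2.116]
ft_force: [0.4, -0.7, -0.2]
opening: 0.522
```

Call:
{"method": "arm_command", "body": {
  "steps": [
    [0,0,-1,0,0,0],
    [0,0,-3,0,0,0],
    [0,0,-6,0,0,0],
    [0,0,-9,0,0,0],
    [0,0,-12,0,0,0],
    [0,0,-15,0,0,0],
    [-4,-1,-15,0,0,0],
    [-8,-2,-15,0,0,0],
    [-12,-3,-15,0,0,0],
    [-15,-4,-15,0,0,0],
    [-15,-4,-15,0,0,0],
    [-15,-4,-15,0,0,0]
  ]
}}

```text
t: 13.5
eef_pos: [665.2, 8.1, 407.2]
tcp_rot: [3.141, -0.0, -2.114]
ft_force: [-0.2, 0.1, 0.2]
opening: 0.531
```

Run:
```python
from h import *
im=read_camera('top');cv2.imwrite('pics/t5.png',im[:,:,::-1])
a=cv2.resize(im[110:300,220:410,::-1],None,fx=2.1,fy=2.1,interpolation=cv2.INTER_CUBIC)
im=read_camera('scene');b=cv2.resize(im[100:290,140:330,::-1],None,fx=2.1,fy=2.1,interpolation=cv2.INTER_CUBIC)
cv2.imwrite('pics/e5.png',np.hstack([a,b]));s=state();print(s['t'],s['eef_pos'],s['ft_force'],s['opening'])
```

```text
13.6 [664.29152418   6.53015179 407.4902946 ] [-0.19516199  0.45948122 -0.04314133] 0.5245591370134103
```

View pics/e5.png

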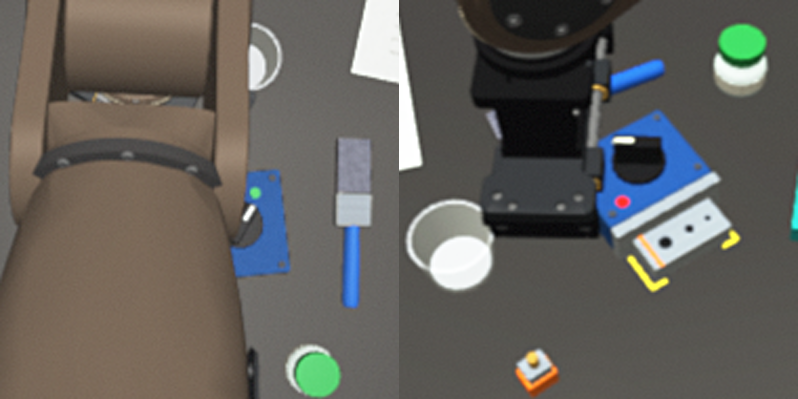

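The left crop shows the pointer aimed at the green dot (255,192). The right crop shows the block still flush between the marks at (685,235), with the bystanders in place and the gripper clear. I'll hand in now.

```bash
python3 -c "
from cell import *
print(job_done())"
```

```text
the job is handed in; nothing more can be done
None
```

I pushed the block along the bench with the two open fingers as a fork until it met the clamp face with a 30 N contact. I then pressed the knob to its stop at 20 N and turned it clockwise by 1.217 rad. I let it spring up in the grip, opened the fingers and moved away, and handed the job in at about 13.6 s of the 54 s.

- **Block position:** after the push, hand-read corners in the two camera views put its centre 3–4 mm off the middle of the marks and 20.5–20.7 mm from the face. It was about 1° off parallel with the face. I did not measure it again after the knob was turned, but the last picture still shows it flush between the marks.
- **Knob:** the last picture shows the pointer at the green dot. I had no direct reading of the knob being up. I inferred it from the gripper rising about 8 mm with the knob while the spring force fell from 8.6 to 2.6 N.
- **Surroundings:** the jar, tub, probe and brush look undisturbed in the last picture; I did not measure their positions. The gripper was clear of everything, with wrist force near zero.

No check failed or disagreed.

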